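# Load the loupe and hold its telescoping stand at the second stop

## Robot

A 6-joint arm with a two-finger parallel gripper is mounted at the origin on the work surface. World frame = base frame: x ahead of the robot, y to its left, z up, the work surface at z = 0. Lengths are in m, angles in rad, forces in N, time in s.
With the tool pointing down it reaches from about 0.25 to 0.775 m from the base axis. Payload 4 kg.
Tool frame: the origin (TCP) lies between the finger pads; the fingertips stand 14 mm ahead of it and the grasp point (between the pads) lies 5 mm behind it (robot.nose_length is the distance from the TCP to the fingertips, in m); z points along the fingers, y is the direction in which the jaws open and shut (so a half turn about z gives the same grasp; the last joint's range is limited). The gripper opens to 94 mm and grips with 3 to 60 N. Pads are 16 mm wide; open, the fingers measure 119 mm over their backs; the gripper's body (75 mm by 177 mm) begins 78 mm behind the grasp point.
Start: joints at [1.19, 0.087, 1.371, -0, 1.684, -0.103], TCP at [0.151, 0.529, 0.187] pointing down, gripper open.
Joint ranges: [-3.1, 3.1], [-0.76, 2.03], [0.27, 2.55], [-1.08, 4.22], [0.17, 2.65], [-2.57, 2.57]. Speed limits (rad/s): [2.79, 2.79, 3.14, 3.14, 3.14, 3.14].

## Interface

Orientations are given as [roll, pitch, yaw] about the fixed x, y, z axes, in that order (R = Rz(yaw) Ry(pitch) Rx(roll)).
In Python, from bench import robot, eyes, finder gives the robot as it stands.
- The arm moves only by the tool play_rows, never from a script. Its argument "rows" is a list of rows, each an object with "linear": the shift along the tool's x, y, z in cm, a list of three; "spin": the turn about the tool's z in degrees. A call has 1 to 12 rows; each row shifts and turns the commanded pose from where the row before left it, along the tool's axes as they then stand; what a row does not reach is not made up. A row lasts 1/12 s, in which the tool goes at most 41.7 mm and 7.16 degrees, less where a joint would pass 70% of its speed; a pose out of reach is approached as far as the arm can. A call with a gripper value outside its range is refused whole. "claw" is the finger opening in cm, from 0 to 9.4, set as the call begins (left out, the last holds). The fingers move at their own pace and stop on an object; the grip force is fixed at half the most. Time passes only in rows, so rows that do not move let the fingers close. It gives the time, the measured TCP pose, the force and the opening at its end, in the units of the state.
- robot.get_obs(): the state, without advancing time (a new reading comes with each control period).
- eyes.snapshot(name): name is "side" or "top"; returns a dict with "frame" (480x640x3 uint8, red, green, blue), "fx", "fy", "cx", "cy" (pixels), "rvec" (rotation vector, rad) and "tvec" (3), from world to camera coordinates, as OpenCV has them. Camera axes: x right, y down, z forward; pixel columns grow to the right and rows downward; lengths in m; the calibration is good to about 2 mm. A picture is of the moment at which its call begins. There is no depth.
- robot.close_job(): hands the job in, once; it reports no verdict.
Trained networks look in a picture, given as the dict that the camera call returned (one of the last four; its "shot" number tells which), for a name from the list of things; names that differ only in an ending like _2 or _b are one class to them, and where a whole thing is asked for, a point or a joint stands for the part that bears it (a point fixed in the world has none). Each returns a list of dicts, best first, with "conf" (0 to 1); they miss things now and then, are a little off and sometimes report something else, mostly with a low value. They report only what shows in the picture. A call takes as long as a camera call. They do not tell look-alikes from the thing itself.
- finder.silhouettes(picture, name): "pixels" (480x640 bool, what is visible of it) and "box" ([centre column, centre row, width, height] in pixels, round what is visible of it).
The state is a dict: "time": time; "joint_positions": joint angles; "qvel": joint speeds; "joint_torque": joint torques, N m; "tool_pos": TCP position; "ee_rot": TCP orientation; "wrist_force": force on the tool from outside, world axes, zero at the start; "wrist_torque": the same for the moment, N m; "width": finger opening in m.
Only numpy, scipy, OpenCV 4.12 (cv2) and the standard library are available. Lean on these libraries where they do the work, as an engineer would, in place of code of your own. Each camera call takes 0.05 s, during which the arm holds its last target. There are 200 camera calls.

## Task

Lower the aluminium loupe barrel down into the ring of the telescoping loupe stand, without dropping it, until its eyepiece rests on the rim, and let go of it. Then squeeze the stand's grip head so the orange button is pressed in, draw the mast up past the first stop to the second, which is the end of its travel, and finish holding it up there with the button still squeezed in, so that the model on the painting stand can be slid underneath for a moment. Leave the painting stand, the vial and the spring clamp where they are.

Things in the scene. Friction and masses are not known exactly. Their poses are not given: they have to be found in the camera images.
- loupe: Loose stubby aluminium loupe, about 95 g, round, 58 mm tall, upright on its base at the start. Below, a barrel 30 mm in diameter and 26 mm long, its foot chamfered 2.5 mm; above, a wider eyepiece 38 mm in diameter and 32 mm tall with three dark knurl bands and the lens on top. Origin: centre of the barrel's underside; z up its axis.
- loupe_base: Fixed round aluminium dish, 54 mm in diameter and 10 mm high, with a recess 40 mm wide; the recess floor, on which the loupe stands at the start, is 5 mm above the table. Origin: centre of its underside.
- loupe_stand: Foot of the telescoping loupe stand, fixed to the table: dark steel plate 120 x 170 x 8 mm (x -60 to 60, y -120 to 50 mm in its frame) and an upright aluminium tube 26 mm in diameter, 142 mm high, with three snap holes on its +x side. Origin: on the table, under the mast axis. Turned by up to 0.6 rad about z.
- grip_head (a point): Grey plastic block on top of the sliding mast, 36 (x) x 34 (y) x 46 mm tall (z). Origin: centre of its underside on the mast axis, 146 mm above the table with the mast down; axes as the stand's. Orange button on the +x face, flat black thumb pad opposite on the -x face: squeeze it there along x. A flat arm from its -y face, up to 8 mm above the origin, carries the loupe ring.
- button_face (a point): Centre of the orange button's outer face (18 mm wide in y, 24 mm tall), 23 mm above the grip head's underside. It stands 6 mm proud of the head's +x face when out (24 mm from the mast axis) and 1 mm proud when fully in.
- ring_mouth (a point): Centre of the top rim of the loupe ring, 78 mm along -y of the mast axis, 12 mm above the grip head's origin (158 mm above the table, mast down). The ring is an upright open tube, 32.6 mm bore, 42 mm outside, 22 mm tall, rigid with the head. The barrel fits in from above; the eyepiece rests on this rim, the loupe's origin then 26 mm below this point.
- mast (a joint): Height of the mast in m: 0 = down and snapped in (start), 0.050 = first stop, 0.100 = second stop and hard end of travel. Button out: the snap pin locks it at a stop. Button in: it slides with about 1 N of friction and passes the first stop without catching; only the hand then holds up its weight, about 3.5 N with the loupe.
- button (a joint): Travel of the orange release button in m, towards the head's -x: 0 = out, 0.005 = fully in. A spring pushes it out, about 2 N at rest and 6 N fully in; the mast comes free at about 0.003.
- painting_stand: Bystander: loose grey plastic painting stand, waisted, 64 mm foot, 88 mm tall, with a small white and red lighthouse model stuck on top, 150 mm tall in all. Origin: centre of its underside.
- vial: Bystander: loose glass vial with a cork, 28 mm in diameter, 62 mm tall. Origin: centre of its underside.
- spring_clamp: Bystander: loose spring-loaded steel clamp with orange tips lying flat on the table, about 115 mm long, 75 mm across the handles, 26 mm high. Origin: near its pivot, at table height; jaws along +x.
Things that resemble listed ones, but are neither listed nor needed, are in the scene too. Leave any pink look-alike of the loupe alone. There is more than one size of the loupe_stand; the job needs the smaller.

How it is judged:
On the way, in this order (a step that is already met when the one before it is completed fails the run):
1. the loupe sits fully home in the ring, upright and let go, with the mast still down (horizontal distance between loupe and ring_mouth below 0.004 m and z of loupe in the frame of grip_head below -0.011 m and angle between the z axis of loupe and the z axis of grip_head, either way round below 0.08 rad and contact force between the fingers and loupe below 0.1 N and value of joint mast below 0.005 m), for 0.2 s.
2. the grip head is held with the button squeezed in, the mast not yet drawn up to the first stop (value of joint button above 0.0035 m and contact force between the fingers and mast above 2 N and value of joint mast below 0.045 m), for 0.05 s.
At the end, for the whole second after the job is handed in: The fingers grip the grip head (over 2 N), keep the button at least 3.5 mm in and hold the mast still within 5 mm of the second stop; the loupe, untouched by the fingers, sits in the ring: within 4 mm of its centre, 3 mm of fully down and 0.08 rad of its axis (value of joint mast above 0.095 m and value of joint button above 0.0035 m and contact force between the fingers and mast above 2 N and contact force between the fingers and loupe below 0.1 N and velocity of joint mast between -0.01 and 0.01 m/s and horizontal distance between loupe and ring_mouth below 0.004 m and z of loupe in the frame of grip_head below -0.011 m and angle between the z axis of loupe and the z axis of grip_head, either way round below 0.08 rad); the arm keeps its last pose, push and grip.
It fails at once if the loupe is dropped: falls freely faster than 0.3 m/s (contact force between anything else and loupe below 0.01 N and linear speed of loupe above 0.3 m/s).
It fails at once if the painting stand is moved by more than 15 mm (distance of painting_stand from where it was at the start of the episode above 0.015 m).
It fails at once if the vial is moved by more than 15 mm (distance of vial from where it was at the start of the episode above 0.015 m).
It fails at once if the spring clamp is moved by more than 15 mm (distance of spring_clamp from where it was at the start of the episode above 0.015 m).
It also fails if it takes over 54 s, if anything falls off the work surface, if the arm or the gripper's body presses on something with over 40 N, if the wrist force passes 120 N, or if a joint passes its speed limit or range.

## Working session

There is one attempt and no reset: what is moved stays moved. The work goes in short steps, Python scripts to look and compute and a tool call to move; the robot and the scene stay as the last step left them, time stands still between calls to the robot, and variables do not carry over. Pictures are saved under pics/ and viewed, about 8 in all and at most 12, crops included, and the job is handed in when it is done.

Besides the shell and the picture viewer there is one more tool, called after "Request:" by a JSON object that holds its "fn" and its "kwargs". play_rows: Moves the arm, as the interface text tells. Its arguments: {"type":"object","properties":{"rows":{"type":"array"},"claw":{"type":"number"}},"required":["rows"]}

```bash
ls; mkdir -p pics; python3 - <<'E'
from bench import robot, eyes, finder
import cv2, numpy as np
print(robot.get_obs())
for n in ["side","top"]:
    s=eyes.snapshot(n); cv2.imwrite(f"pics/{n}0.png",s["frame"][:,:,::-1])
    print(n,s["fx"],s["fy"],s["cx"],s["cy"],s["rvec"],s["tvec"])
    for k in ["loupe","loupe_base","loupe_stand","grip_head","ring_mouth","painting_stand","vial","spring_clamp"]:
        print(k,[(round(d["conf"],2),np.round(d["box"]).tolist()) for d in finder.silhouettes(s,k)])
E
```

```text
pics
{'time': 0.0, 'joint_positions': array([ 1.18988002e+00,  8.79603555e-02,  1.37226870e+00,  9.32654147e-06,
        1.68362315e+00, -1.03100539e-01]), 'qvel': array([ 2.73125617e-04, -3.55745738e-04, -4.53877347e-05,  1.96661990e-04,
        1.05298502e-03,  1.46629863e-03]), 'joint_torque': array([-1.29177941e-03, -3.40165365e+01, -3.02433300e+01,  7.16856821e-02,
        3.29183810e-02, -1.58140456e-04]), 'tool_pos': array([0.15061528, 0.52834438, 0.186094  ]), 'ee_rot': array([-3.13934606e+00, -2.41768563e-04,  2.86377766e+00]), 'wrist_force': array([ 0.32968228,  0.42091897, -0.02034364]), 'wrist_torque': array([-0.00359174,  0.04281166,  0.00312856]), 'width': 0.0938327012966187}
side 435.2994663019252 435.2994663019252 320.4841537235963 248.33409392407535 [ 2.28219416 -0.2510504   0.13845419] [-0.5244518   0.15008265  0.77532005]
loupe [(0.93, [290.0, 328.0, 22.0, 36.0]), (0.76, [339.0, 316.0, 26.0, 35.0])]
loupe_base [(0.62, [290.0, 341.0, 26.0, 20.0])]
loupe_stand [(0.93, [318.0, 217.0, 68.0, 117.0]), (0.59, [186.0, 204.0, 105.0, 162.0])]
grip_head [(0.73, [323.0, 187.0,
[... 326 characters left out ...]
12813048 594.9988712813048 315.83728024952717 237.08640893094022 [ 2.15823169 -2.16056973  0.10059546] [-0.01727786  0.52399956  1.39368327]
loupe [(0.65, [356.0, 264.0, 17.0, 18.0]), (0.49, [354.0, 228.0, 16.0, 17.0]), (0.43, [254.0, 212.0, 61.0, 44.0])]
loupe_base [(0.48, [354.0, 266.0, 14.0, 17.0])]
loupe_stand [(0.95, [228.0, 336.0, 111.0, 89.0]), (0.74, [260.0, 224.0, 86.0, 76.0])]
grip_head [(0.91, [251.0, 212.0, 62.0, 41.0]), (0.72, [221.0, 343.0, 91.0, 46.0]), (0.38, [351.0, 266.0, 15.0, 21.0])]
ring_mouth [(0.68, [253.0, 215.0, 54.0, 38.0])]
painting_stand [(0.74, [423.0, 275.0, 27.0, 21.0])]
vial [(0.68, [401.0, 196.0, 17.0, 12.0])]
spring_clamp [(0.58, [339.0, 153.0, 26.0, 48.0])]
```

```bash
python3 - <<'E'
import cv2
a=cv2.imread("pics/top0.png")[100:400,150:470]; b=cv2.imread("pics/side0.png")[100:460,120:480]
cv2.imwrite("pics/topc.png",cv2.resize(a,None,fx=2,fy=2,interpolation=3)[:600]);cv2.imwrite("pics/sidec.png",cv2.resize(b,(600,600),interpolation=3))
E
```

```text
(no output)
```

View pics/topc.png

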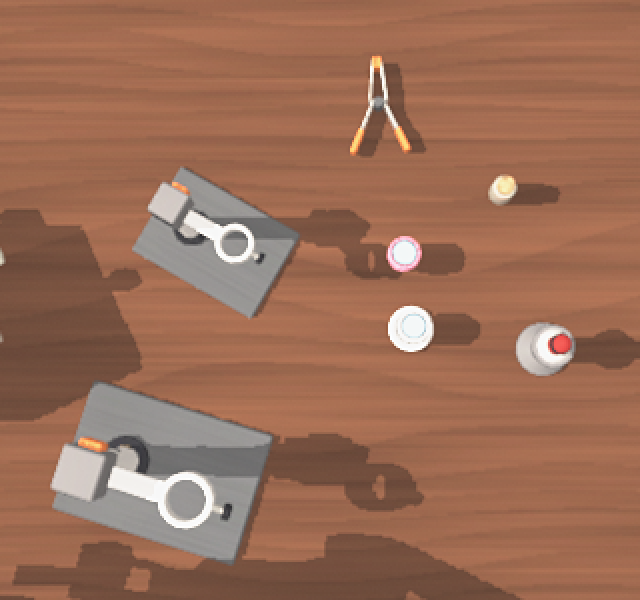

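View pics/sidec.png

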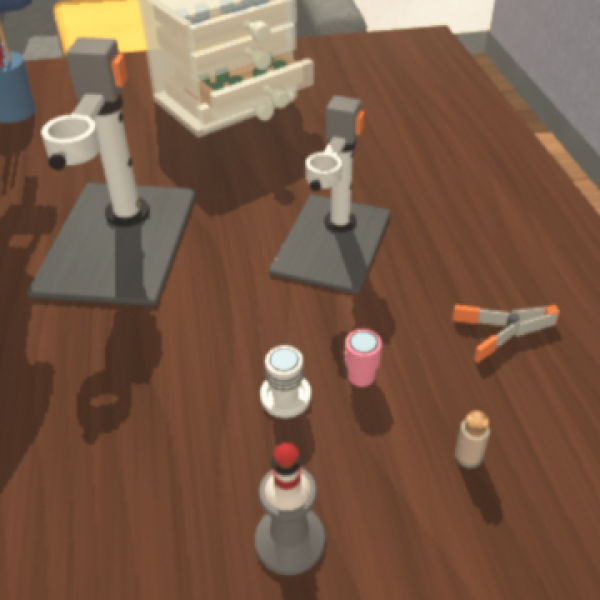

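The smaller stand is at top full-frame px (~250,210), with its ring at (267,221). The bigger look-alike is at (220,340). The aluminium loupe is at (356,264), standing in its dish, and the pink look-alike is at (352,227). I choose the aluminium loupe and the smaller stand.

```bash
cat > h.py <<'E'
import numpy as np, cv2
from scipy.optimize import least_squares
def ray(s,px,z):
    R=cv2.Rodrigues(np.array(s["rvec"]))[0]; t=np.array(s["tvec"]); C=-R.T@t
    d=R.T@np.array([(px[0]-s["cx"])/s["fx"],(px[1]-s["cy"])/s["fy"],1]); return C+d*(z-C[2])/d[2]
def proj(s,P):
    R=cv2.Rodrigues(np.array(s["rvec"]))[0]; q=np.atleast_2d(P)@R.T+np.array(s["tvec"])
    return np.c_[q[:,0]/q[:,2]*s["fx"]+s["cx"],q[:,1]/q[:,2]*s["fy"]+s["cy"]]
E
python3 - <<'E'
from h import *
from bench import eyes
T=eyes.snapshot("top");S=eyes.snapshot("side")
f=lambda p:np.array([p[0]/2+150,p[1]/2+100]); g=lambda p:np.array([p[0]*.6+120,p[1]*.6+100])
# stand frame points: order of corners from top crop
ct=[(183,166),(299,235),(250,318),(133,249)]
for c in ct: print("corner",ray(T,f(c),.008).round(4))
print("ringT",ray(T,f((235,243)),.158).round(4),"ringS",ray(S,g((324,163)),.158).round(4))
print("headtopT",ray(T,f((171,203)),.192).round(4), "buttonT", ray(T,f((180,187)),.18).round(4))
print("loupeT",ray(T,f((413,325)),.063).round(4),"loupeS",ray(S,g((285,358)),.063).round(4))
print("baseT",ray(T,f((411,329)),.01).round(4))
print("pinkT",ray(T,f((404,253)),.058).round(4))
for n,p,z in [("paint",(560,344),.15),("paintfoot",(544,350),.005),("vial",(506,186),.062),("big head",(82,472),.25)]: print(n,ray(T,f(p),z).round(3))
# fit
L=np.array([[60,50,8],[60,-120,8],[-60,-120,8],[-60,50,8],[0,-78,158]])/1e3
obsT=np.array([f(c) for c in ct]+[f((235,243))]); 
cs=[(390,210),(358,290),(271,273),(310,195)]
obsS=np.array([g(c) for c in cs]+[g((324,163))])
def W(v):
    c,s=np.cos(v[2]),np.sin(v[2]);return L@np.array([[c,-s,0],[s,c,0],[0,0,1]]).T+[v[0],v[1],0]
from itertools import product
for nm,use in [("T",[1,0]),("S",[0,1]),("both",[1,1])]:
    r=lambda v:np.r_[use[0]*(proj(T,W(v))-obsT).ravel(),use[1]*(proj(S,W(v))-obsS).ravel()]
    best=min((least_squares(r,[.6,.0,y]) for y in np.arange(-3,3,.5)),key=lambda o:o.cost)
    print(nm,best.x.round(4),"ring",W(best.x)[4].round(4),best.fun.round(1))
E
```

```text
corner [0.6599 0.1647 0.008 ]
corner [0.5741 0.0222 0.008 ]
corner [0.4731 0.0811 0.008 ]
corner [0.5574 0.2243 0.008 ]
ringT [0.5443 0.0856 0.158 ] ringS [0.5429 0.0839 0.158 ]
headtopT [0.5829 0.1509 0.192 ] buttonT [0.6023 0.1433 0.18  ]
loupeT [ 0.4608 -0.1126  0.063 ] loupeS [ 0.4603 -0.1113  0.063 ]
baseT [ 0.4594 -0.113   0.01  ]
pinkT [ 0.5455 -0.103   0.058 ]
paint [ 0.434 -0.267  0.15 ]
paintfoot [ 0.434 -0.273  0.005]
vial [ 0.624 -0.223  0.062]
big head [0.303 0.227 0.25 ]
T [ 0.584   0.1531 -0.5337] ring [0.5443 0.086  0.158 ] [-0.4 -0.5  1.2 -0.2  0.3  0.7 -1.  -0.1 -0.2  0.   0.  -0.   0.   0.
 -0.  -0.   0.  -0.   0.  -0. ]
S [ 0.5814  0.1518 -0.5089] ring [0.5434 0.0837 0.158 ] [-0.   0.   0.  -0.   0.   0.  -0.   0.   0.   0.   0.7 -0.3  1.5  1.1
 -1.8 -0.7 -0.6 -0.8  0.3  0. ]
both [ 0.5828  0.1528 -0.5217] ring [0.5439 0.0852 0.158 ] [-0.6  0.1  1.4 -0.3  1.   0.9 -0.7  0.7  0.2  0.2  1.3 -0.4  1.1  0.8
 -1.8 -1.5  0.2 -1.2  0.3 -0.4]
```

The stand fit agrees between the two cameras to about 2 mm: origin (0.583, 0.153), yaw −0.525, ring (0.544, 0.0855), loupe (0.4605, −0.112). I'll rise first to clear the big stand and turn the jaws parallel to the stand's x axis.

Request:
{"fn": "play_rows", "kwargs": {"rows": [{"linear": [0, 0, -3], "spin": 7}, {"linear": [0, 0, -3], "spin": 7}, {"linear": [0, 0, -3], "spin": 7}, {"linear": [0, 0, -3], "spin": 7}, {"linear": [0, 0, -3], "spin": 7}, {"linear": [0, 0, -3], "spin": 7}, {"linear": [0, 0, 0], "spin": 7}, {"linear": [0, 0, 0], "spin": 7}, {"linear": [0, 0, 0], "spin": 7}, {"linear": [0, 0, 0], "spin": 7}, {"linear": [0, 0, 0], "spin": 7}, {"linear": [0, 0, 0], "spin": 7}], "claw": 6.5}}

```text
time: 2.0
tool_pos: [0.1508, 0.529, 0.3673]
ee_rot: [3.142, -0.0, 1.392]
wrist_force: [-0.1, -0.1, 0.6]
width: 0.065
```

Request:
{"fn": "play_rows", "kwargs": {"rows": [{"linear": [0, 0, 0], "spin": 7}, {"linear": [0, 0, 0], "spin": 7}, {"linear": [0, 0, 0], "spin": 6.2}, {"linear": [0, 0, 0], "spin": 0}, {"linear": [0, 0, 0], "spin": 0}]}}

```text
time: 2.42
tool_pos: [0.1508, 0.5289, 0.3673]
ee_rot: [-3.142, -0.0, 1.048]
wrist_force: [-0.9, -1.2, 1.1]
width: 0.065
```

```bash
cat >> h.py <<'E'
def go(x,y,z):
    from bench import robot
    from scipy.spatial.transform import Rotation as R
    o=robot.get_obs(); r=R.from_euler("xyz",o["ee_rot"])
    print("t",round(o["time"],2),"pos",o["tool_pos"].round(4),"rot",o["ee_rot"].round(3),"w",round(o["width"],4),"F",o["wrist_force"].round(1),"tool cm",(r.inv().apply(np.array([x,y,z])-o["tool_pos"])*100).round(2))
E
python3 -c "
from h import *;go(.4605,-.112,.36)"
```

```text
t 2.42 pos [0.1508 0.5289 0.3673] rot [-3.142 -0.     1.048] w 0.065 F [-0.9 -1.2  1.1] tool cm [-40.07  58.83   0.72]
```

Request:
{"fn": "play_rows", "kwargs": {"rows": [{"linear": [-1, 1.5, 0], "spin": 0}, {"linear": [-1.7, 2.5, 0], "spin": 0}, {"linear": [-1.7, 2.5, 0], "spin": 0}, {"linear": [-1.7, 2.5, 0], "spin": 0}, {"linear": [-1.7, 2.5, 0], "spin": 0}, {"linear": [-1.7, 2.5, 0], "spin": 0}, {"linear": [-1.7, 2.5, 0], "spin": 0}, {"linear": [-1.7, 2.5, 0], "spin": 0}, {"linear": [-1.7, 2.5, 0], "spin": 0}, {"linear": [-1.7, 2.5, 0], "spin": 0}, {"linear": [-1.7, 2.5, 0], "spin": 0}, {"linear": [-1.7, 2.5, 0], "spin": 0}]}}

```text
time: 3.42
tool_pos: [0.303, 0.2116, 0.3675]
ee_rot: [3.141, -0.001, 1.048]
wrist_force: [1.5, 0.1, 0.6]
width: 0.065
```

Request:
{"fn": "play_rows", "kwargs": {"rows": [{"linear": [-1.7, 2.5, 0], "spin": 0}, {"linear": [-1.7, 2.5, 0], "spin": 0}, {"linear": [-1.7, 2.5, 0], "spin": 0}, {"linear": [-1.7, 2.5, 0], "spin": 0}, {"linear": [-1.7, 2.5, 0], "spin": 0}, {"linear": [-1.7, 2.5, 0], "spin": 0}, {"linear": [-1.7, 2.5, 0], "spin": 0}, {"linear": [-1.7, 2.5, 0], "spin": 0}, {"linear": [-1.7, 2.5, 0], "spin": 0}, {"linear": [-1.7, 2.5, 0], "spin": 0}, {"linear": [-1.7, 2.5, 0], "spin": 0}, {"linear": [-1.7, 2.5, 0], "spin": 0}]}}

```text
time: 4.42
tool_pos: [0.4603, -0.1155, 0.3674]
ee_rot: [3.141, -0.0, 1.048]
wrist_force: [0.5, 0.5, -0.0]
width: 0.0647
```

Request:
{"fn": "play_rows", "kwargs": {"rows": [{"linear": [0, 0, 3], "spin": 0}, {"linear": [0, 0, 3], "spin": 0}, {"linear": [0, 0, 3], "spin": 0}, {"linear": [0, 0, 3], "spin": 0}, {"linear": [0, 0, 3], "spin": 0}, {"linear": [0, 0, 3], "spin": 0}, {"linear": [0, 0, 3], "spin": 0}, {"linear": [0, 0, 0], "spin": 0}, {"linear": [0, 0, 0], "spin": 0}]}}

```text
time: 5.17
tool_pos: [0.4588, -0.1135, 0.156]
ee_rot: [-3.138, 0.001, 1.047]
wrist_force: [-0.1, -0.2, 0.8]
width: 0.0649
```

```bash
python3 - <<'E'
from h import *
from bench import eyes
go(.4605,-.112,.050)
t=eyes.snapshot("top")["frame"][200:320,270:400,::-1]; s=eyes.snapshot("side")["frame"][220:380,200:380,::-1]
cv2.imwrite("pics/p3.png",np.hstack([cv2.resize(t,(390,400)),cv2.resize(s,(400,400))]))
E
```

```text
t 5.17 pos [ 0.4588 -0.1135  0.156 ] rot [-3.138e+00  1.000e-03  1.047e+00] w 0.0649 F [-0.1 -0.2  0.8] tool cm [ 0.22  0.11 10.6 ]
```

View pics/p3.png

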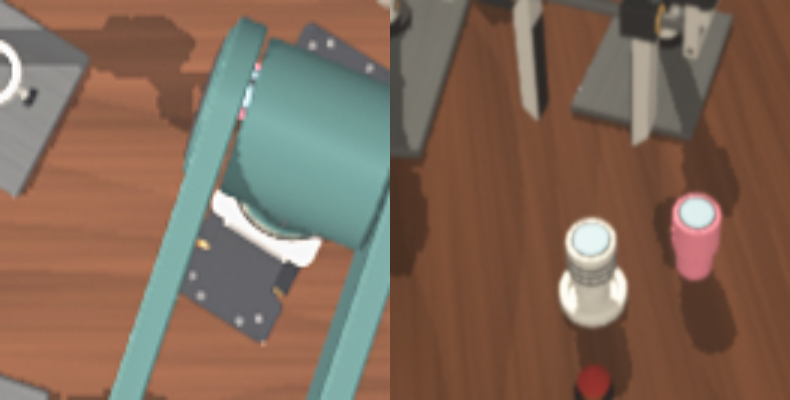

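The side view shows both fingers straddling the loupe (px ≈(590,240) in the crop) and clear of the pink one. I'll correct by 2 mm and descend.

Request:
{"fn": "play_rows", "kwargs": {"rows": [{"linear": [0.2, 0.1, 2], "spin": 0}, {"linear": [0, 0, 2], "spin": 0}, {"linear": [0, 0, 2], "spin": 0}, {"linear": [0, 0, 2], "spin": 0}, {"linear": [0, 0, 1.3], "spin": 0}, {"linear": [0, 0, 0.7], "spin": 0}, {"linear": [0, 0, 0.5], "spin": 0}, {"linear": [0, 0, 0], "spin": 0}, {"linear": [0, 0, 0], "spin": 0}]}}

```text
time: 6.02
tool_pos: [0.463, -0.1132, 0.0539]
ee_rot: [3.139, -0.001, 1.045]
wrist_force: [-0.3, -0.1, -0.5]
width: 0.0651
```

Request:
{"fn": "play_rows", "kwargs": {"claw": 3.0, "rows": [{"linear": [0, 0, 0], "spin": 0}, {"linear": [0, 0, 0], "spin": 0}, {"linear": [0, 0, 0], "spin": 0}, {"linear": [0, 0, 0], "spin": 0}, {"linear": [0, 0, 0], "spin": 0}, {"linear": [0, 0, 0], "spin": 0}, {"linear": [0, 0, 0], "spin": 0}, {"linear": [0, 0, 0], "spin": 0}, {"linear": [0, 0, 0], "spin": 0}]}}

```text
time: 6.77
tool_pos: [0.4618, -0.1127, 0.0522]
ee_rot: [-3.142, -0.0, 1.045]
wrist_force: [-0.3, 0.8, -0.5]
width: 0.0299
```

The opening reads 30 mm, not the 38 mm of the eyepiece, so something is off. I'll look.

```bash
python3 - <<'E'
from h import *
from bench import eyes, finder
go(.4605,-.112,.050)
S=eyes.snapshot("side")
print([(d["conf"],d["box"]) for d in finder.silhouettes(S,"loupe")])
s=S["frame"][250:400,220:400,::-1]
cv2.imwrite("pics/p4.png",cv2.resize(s,None,fx=4,fy=4,interpolation=2))
E
```

```text
t 6.77 pos [ 0.4618 -0.1127  0.0522] rot [-3.142 -0.     1.045] w 0.0299 F [-0.3  0.8 -0.5] tool cm [-0.01 -0.15  0.22]
[(0.93, [339.4, 316.2, 26.4, 36.7]), (0.58, [289.7, 327.5, 19.8, 35.7]), (0.56, [290.8, 340.0, 30.6, 24.7])]
```

View pics/p4.png

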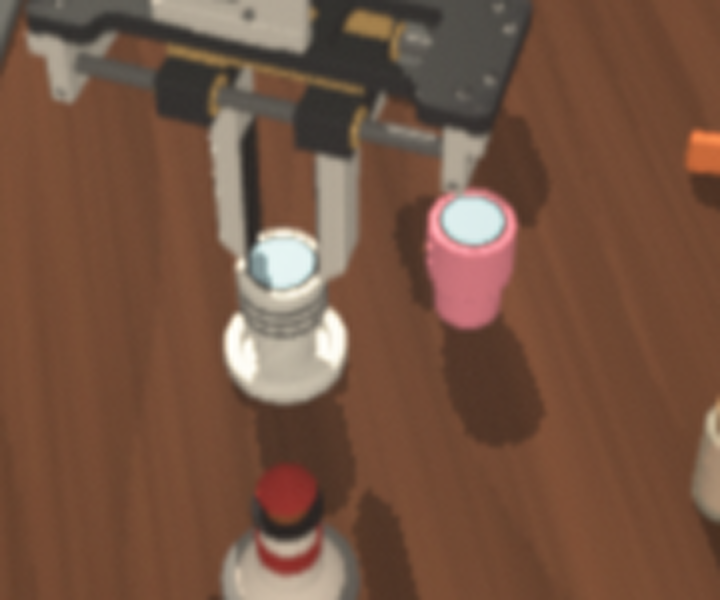

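```bash
python3 - <<'E'
from h import *
from bench import eyes
S=eyes.snapshot("side");T=eyes.snapshot("top")
R=cv2.Rodrigues(np.array(S["rvec"]))[0];print("camS",(-R.T@S["tvec"]).round(3)); R=cv2.Rodrigues(np.array(T["rvec"]))[0];print("camT",(-R.T@T["tvec"]).round(3))
u=np.array([.865,-.5,0])
for p,h,px in [((.4618,-.1127,.0522),.015,[(279,312),(304,319)]),((.4588,-.1135,.156),.0325,[(267.5,267),(312.5,277)])]:
    p=np.array(p)-[0,0,.014]
    print(proj(S,[p-u*h,p+u*h]).round(1),px, [ray(S,q,p[2]).round(4) for q in px])
print(S["rvec"],S["tvec"])
cv2.imwrite("pics/full_top.png",T["frame"][:,:,::-1])
E
```

```text
camS [ 0.391 -0.586  0.634]
camT [ 0.372 -0.038  1.441]
[[284.2 322.5]
 [300.6 326.7]] [(279, 312), (304, 319)] [array([ 0.4437, -0.0799,  0.0382]), array([ 0.4838, -0.1048,  0.0382])]
[[269.6 278.7]
 [308.7 287.9]] [(267.5, 267), (312.5, 277)] [array([ 0.431 , -0.0701,  0.142 ]), array([ 0.4978, -0.1077,  0.142 ])]
[ 2.28219416 -0.2510504   0.13845419] [-0.5244518   0.15008265  0.77532005]
```

```bash
python3 - <<'E'
from bench import robot,eyes
print(robot.nose_length,[a for a in dir(robot) if a[0]!='_'])
print(robot.get_obs()["joint_positions"].round(3))
import cv2
cv2.imwrite("pics/p5.png",cv2.resize(eyes.snapshot("side")["frame"][270:350,260:340,::-1],(600,600),interpolation=0))
E
```

```text
0.014 ['IKError', 'close_job', 'get_obs', 'nose_length']
[-0.359 -0.011  1.745  0.     1.408  0.167]
```

View pics/p5.png

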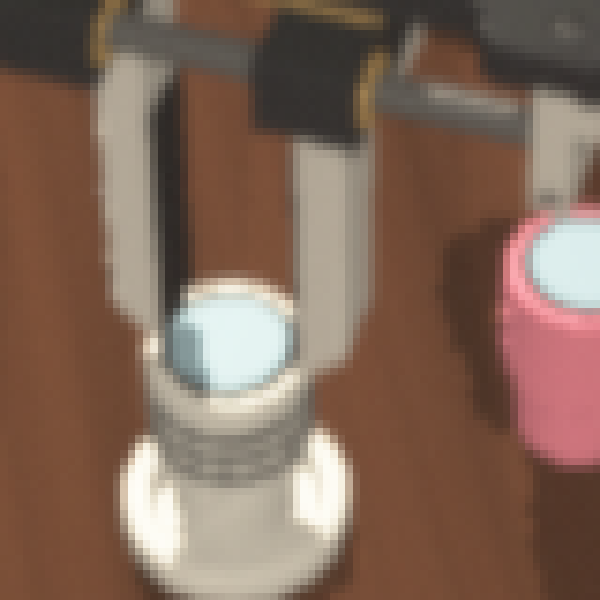

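The fingertips occlude the loupe's rim and shade the lens at (190,350). They are therefore just above the lens, about 23 mm higher than tool_pos minus the nose length implies, while x and y look centred. Going another 22 mm lower with the jaws open is safe under either reading, so I'll do that and look again.

Request:
{"fn": "play_rows", "kwargs": {"claw": 6.5, "rows": [{"linear": [0, 0, 0], "spin": 0}, {"linear": [0, 0, 0], "spin": 0}, {"linear": [0, 0, 0], "spin": 0}, {"linear": [0, 0, 0], "spin": 0}, {"linear": [0, 0, 0.4], "spin": 0}, {"linear": [0, 0, 0.4], "spin": 0}, {"linear": [0, 0, 0.4], "spin": 0}, {"linear": [0, 0, 0.4], "spin": 0}, {"linear": [0, 0, 0.4], "spin": 0}, {"linear": [0, 0, 0], "spin": 0}, {"linear": [0, 0, 0], "spin": 0}]}}

```text
time: 7.93
tool_pos: [0.4615, -0.1126, 0.0317]
ee_rot: [-3.141, 0.0, 1.045]
wrist_force: [0.4, -0.1, 0.3]
width: 0.0651
```

```bash
python3 - <<'E'
from h import *
from bench import eyes
go(.4605,-.112,.030)
cv2.imwrite("pics/p6.png",cv2.resize(eyes.snapshot("side")["frame"][265:355,250:340,::-1],(600,600),interpolation=0))
E
```

```text
t 7.93 pos [ 0.4615 -0.1126  0.0317] rot [-3.141  0.     1.045] w 0.0651 F [ 0.4 -0.1  0.3] tool cm [ 0.   -0.12  0.17]
```

View pics/p6.png

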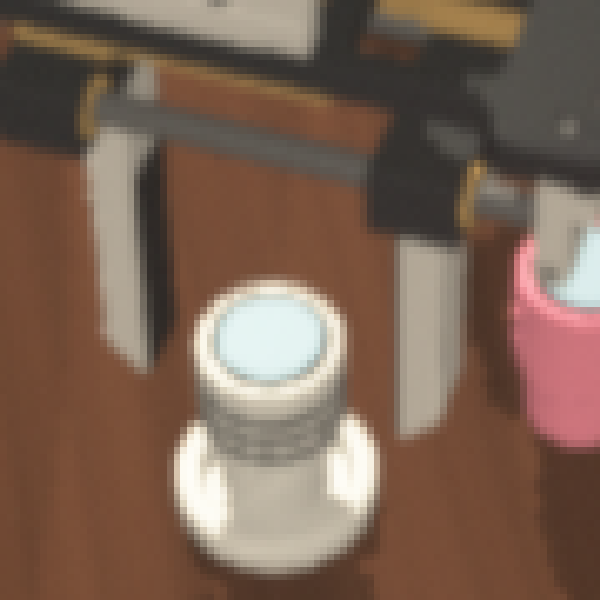

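The fingers now straddle the eyepiece; tips at (150,372) and (400,437), roughly 10 mm below the loupe's top. I'll lower 3 mm more and close.

Request:
{"fn": "play_rows", "kwargs": {"rows": [{"linear": [0, 0, 0.3], "spin": 0}, {"linear": [0, 0, 0], "spin": 0}, {"linear": [0, 0, 0], "spin": 0}]}}

```text
time: 8.23
tool_pos: [0.4618, -0.1127, 0.0292]
ee_rot: [-3.141, -0.0, 1.045]
wrist_force: [1.0, -0.1, 0.6]
width: 0.0646
```

Request:
{"fn": "play_rows", "kwargs": {"claw": 3.0, "rows": [{"linear": [0, 0, 0], "spin": 0}, {"linear": [0, 0, 0], "spin": 0}, {"linear": [0, 0, 0], "spin": 0}, {"linear": [0, 0, 0], "spin": 0}, {"linear": [0, 0, 0], "spin": 0}, {"linear": [0, 0, 0], "spin": 0}, {"linear": [0, 0, 0], "spin": 0}, {"linear": [0, 0, 0], "spin": 0}]}}

```text
time: 8.9
tool_pos: [0.4618, -0.1127, 0.0293]
ee_rot: [-3.141, -0.0, 1.045]
wrist_force: [-0.7, 0.4, -0.8]
width: 0.0374
```

The opening is 37.4 mm, close to the eyepiece's 38, so it is gripped. Lifting.

Request:
{"fn": "play_rows", "kwargs": {"rows": [{"linear": [0, 0, -0.5], "spin": 0}, {"linear": [0, 0, -1], "spin": 0}, {"linear": [0, 0, -2], "spin": 0}, {"linear": [0, 0, -2], "spin": 0}, {"linear": [0, 0, -2], "spin": 0}, {"linear": [0, 0, -2], "spin": 0}, {"linear": [0, 0, -2], "spin": 0}, {"linear": [0, 0, -2], "spin": 0}, {"linear": [0, 0, -2], "spin": 0}, {"linear": [0, 0, -2], "spin": 0}, {"linear": [0, 0, -2], "spin": 0}, {"linear": [0, 0, -0.5], "spin": 0}]}}

```text
time: 9.9
tool_pos: [0.4634, -0.1133, 0.234]
ee_rot: [3.134, -0.001, 1.045]
wrist_force: [-0.6, 0.1, -0.1]
width: 0.0368
```

```bash
python3 - <<'E'
from h import *
go(.544,.0855,.225)
E
```

```text
t 9.9 pos [ 0.4634 -0.1133  0.234 ] rot [ 3.134e+00 -1.000e-03  1.045e+00] w 0.0368 F [-0.6  0.1 -0.1] tool cm [21.24 -3.01  0.91]
```

Request:
{"fn": "play_rows", "kwargs": {"rows": [{"linear": [1.0, -0.1, 0], "spin": 0}, {"linear": [1.8, -0.25, 0], "spin": 0}, {"linear": [2.0, -0.3, 0], "spin": 0}, {"linear": [2.0, -0.3, 0], "spin": 0}, {"linear": [2.0, -0.3, 0], "spin": 0}, {"linear": [2.0, -0.3, 0], "spin": 0}, {"linear": [2.0, -0.3, 0], "spin": 0}, {"linear": [2.0, -0.3, 0], "spin": 0}, {"linear": [2.0, -0.3, 0], "spin": 0}, {"linear": [2.0, -0.3, 0], "spin": 0}, {"linear": [1.6, -0.2, 0], "spin": 0}, {"linear": [0.7, -0.1, 0], "spin": 0}]}}

```text
time: 10.9
tool_pos: [0.541, 0.0877, 0.2271]
ee_rot: [-3.138, 0.001, 1.048]
wrist_force: [0.0, 0.5, -1.3]
width: 0.0369
```

Request:
{"fn": "play_rows", "kwargs": {"rows": [{"linear": [0, 0, 0], "spin": 0}, {"linear": [0, 0, 0], "spin": 0}, {"linear": [0, 0, 0], "spin": 0}, {"linear": [0, 0, 0], "spin": 0}]}}

```text
time: 11.23
tool_pos: [0.5411, 0.0842, 0.2292]
ee_rot: [-3.142, 0.0, 1.044]
wrist_force: [-0.6, 0.1, -1.0]
width: 0.0373
```

```bash
python3 - <<'E'
from h import *
from bench import eyes,finder
go(.544,.0855,.225)
S=eyes.snapshot("side");print([(d["conf"],np.round(d["box"])) for d in finder.silhouettes(S,"loupe")])
T=eyes.snapshot("top");print([(d["conf"],np.round(d["box"])) for d in finder.silhouettes(T,"loupe")])
a=cv2.resize(S["frame"][110:230,265:375,::-1],(440,480),interpolation=2)
b=cv2.resize(T["frame"][160:280,210:300,::-1],(360,480),interpolation=2)
cv2.imwrite("pics/p7.png",np.hstack([a,b]))
E
```

```text
t 11.23 pos [0.5411 0.0842 0.2292] rot [-3.142  0.     1.044] w 0.0373 F [-0.6  0.1 -1. ] tool cm [0.26 0.19 0.42]
[(0.84, array([338., 316.,  25.,  35.])), (0.34, array([291., 338.,  25.,  28.]))]
[(0.69, array([354., 228.,  16.,  17.]))]
```

View pics/p7.png

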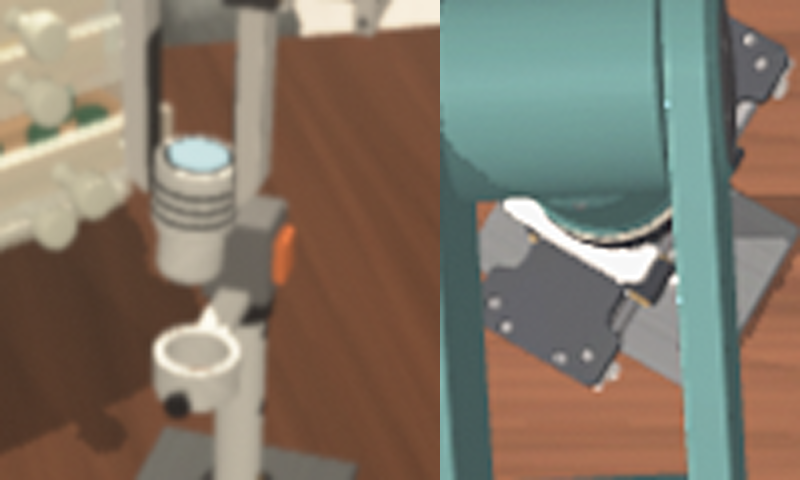

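```bash
python3 - <<'E'
from h import *
from bench import eyes
S=eyes.snapshot("side"); f=lambda p:(p[0]/4+265,p[1]/4+110)
print("lens",ray(S,f((199,154)),.263).round(4),"bottom",ray(S,f((189,264)),.205).round(4),"ring",ray(S,f((197,351)),.158).round(4))
# predicted outline of loupe at tool xy and at ring xy
a=np.linspace(0,2*np.pi,13)[:-1]
def circ(c,r,z): return np.c_[c[0]+r*np.cos(a),c[1]+r*np.sin(a),np.full(12,z)]
im=cv2.resize(S["frame"][110:230,265:375,::-1],(880,960),interpolation=2)
def draw(c,o,col):
    for r,z in [(.019,o+.058),(.019,o+.026),(.015,o+.026),(.015,o+.0025)]:
        for q in proj(S,circ(c,r,z)): cv2.circle(im,(int((q[0]-265)*8),int((q[1]-110)*8)),3,col,-1)
draw((.5411,.0842),.205,(0,0,255))
for r,z in [(.021,.158),(.0163,.158),(.021,.136)]:
    for q in proj(S,circ((.544,.0855),r,z)): cv2.circle(im,(int((q[0]-265)*8),int((q[1]-110)*8)),3,(0,255,0),-1)
cv2.imwrite("pics/p8.png",im[200:800,200:560])
E
```

```text
lens [0.5423 0.0826 0.263 ] bottom [0.5391 0.0869 0.205 ] ring [0.5427 0.0841 0.158 ]
```

View pics/p8.png

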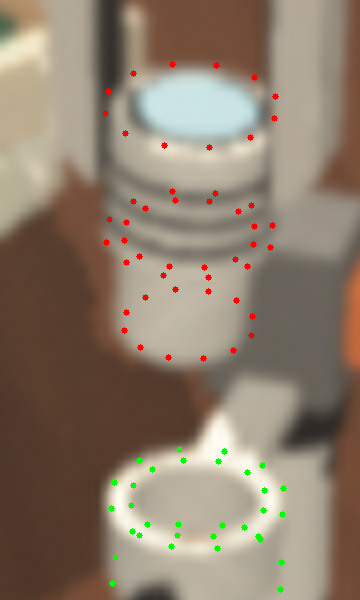

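The overlay matches. The loupe hangs at tool xy to within about 1–2 mm with a slight tilt, and the ring is at ≈(0.5437, 0.085). I'll shift by 3 mm and descend to just above the rim.

Request:
{"fn": "play_rows", "kwargs": {"rows": [{"linear": [0.15, 0.26, 0.5], "spin": 0}, {"linear": [0, 0, 1], "spin": 0}, {"linear": [0, 0, 1], "spin": 0}, {"linear": [0, 0, 1], "spin": 0}, {"linear": [0, 0, 0.4], "spin": 0}, {"linear": [0, 0, 0], "spin": 0}, {"linear": [0, 0, 0], "spin": 0}, {"linear": [0, 0, 0], "spin": 0}]}}

```text
time: 12.15
tool_pos: [0.5446, 0.0851, 0.1907]
ee_rot: [3.141, -0.001, 1.045]
wrist_force: [0.8, -0.2, -0.7]
width: 0.0373
```

```bash
python3 - <<'E'
from h import *
from bench import eyes
go(.5437,.085,.156)
S=eyes.snapshot("side")
cv2.imwrite("pics/p9.png",cv2.resize(S["frame"][140:215,285:345,::-1],(480,600),interpolation=2))
E
```

```text
t 12.15 pos [0.5446 0.0851 0.1907] rot [ 3.141e+00 -1.000e-03  1.045e+00] w 0.0373 F [ 0.8 -0.2 -0.7] tool cm [-0.05 -0.07  3.47]
```

View pics/p9.png

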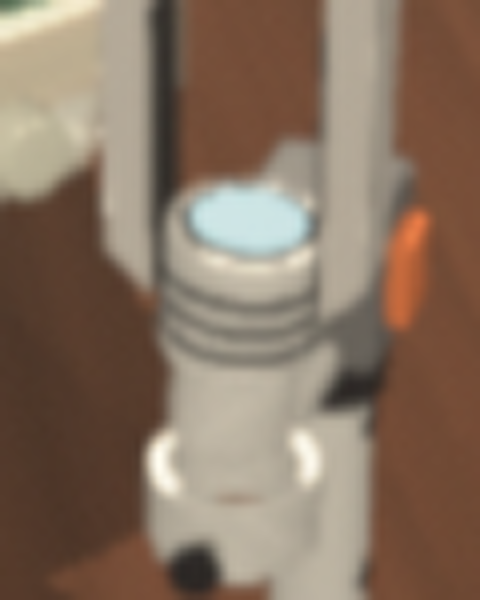

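```bash
python3 - <<'E'
from h import *
from bench import eyes
S=eyes.snapshot("side"); a=np.linspace(0,2*np.pi,73)
def c(x,y,r,z):
    q=(proj(S,np.c_[x+r*np.cos(a),y+r*np.sin(a),np.full(73,z)])-[285,140])*8
    print(r,z,"x",q[:,0].min().round(),q[:,0].max().round(),"y",q[:,1].min().round(),q[:,1].max().round())
o=.1664
c(.5446,.0851,.016,o+.058);c(.5446,.0851,.019,o+.026);c(.5446,.0851,.015,o+.0025);c(.5446,.0851,.0125,o)
c(.5437,.085,.0163,.158);c(.5437,.085,.021,.158);c(.5437,.085,.021,.136)
E
```

```text
0.016 0.2244 x 173.0 315.0 y 179.0 253.0
0.019 0.1924 x 161.0 324.0 y 292.0 382.0
0.015 0.1689 x 178.0 305.0 y 385.0 457.0
0.0125 0.1664 x 189.0 294.0 y 400.0 460.0
0.0163 0.158 x 169.0 306.0 y 421.0 499.0
0.021 0.158 x 149.0 325.0 y 410.0 511.0
0.021 0.136 x 150.0 323.0 y 484.0 586.0
```

Predicted and observed outlines agree. The barrel is concentric with the ring within about 1 mm. Lowering gently.

Request:
{"fn": "play_rows", "kwargs": {"rows": [{"linear": [0, 0, 0.2], "spin": 0}, {"linear": [0, 0, 0.2], "spin": 0}, {"linear": [0, 0, 0.2], "spin": 0}, {"linear": [0, 0, 0.1], "spin": 0}, {"linear": [0, 0, 0.1], "spin": 0}, {"linear": [0, 0, 0.1], "spin": 0}, {"linear": [0, 0, 0.1], "spin": 0}, {"linear": [0, 0, 0.1], "spin": 0}, {"linear": [0, 0, 0.1], "spin": 0}, {"linear": [0, 0, 0.1], "spin": 0}, {"linear": [0, 0, 0.1], "spin": 0}]}}

```text
time: 13.17
tool_pos: [0.5453, 0.0861, 0.1789]
ee_rot: [3.139, -0.004, 1.046]
wrist_force: [-1.6, 3.3, 10.2]
width: 0.037
```

Request:
{"fn": "play_rows", "kwargs": {"rows": [{"linear": [0.06, -0.08, 0], "spin": 0}, {"linear": [0, 0, 0], "spin": 0}, {"linear": [0, 0, 0], "spin": 0}]}}

```text
time: 13.42
tool_pos: [0.5443, 0.086, 0.176]
ee_rot: [3.141, -0.0, 1.045]
wrist_force: [1.7, 0.8, 0.3]
width: 0.0372
```

```bash
python3 - <<'E'
from h import *
from bench import robot
go(.5437,.085,.156); print(robot.get_obs()["wrist_torque"].round(3))
E
```

```text
t 13.42 pos [0.5443 0.086  0.176 ] rot [ 3.141 -0.     1.045] w 0.0372 F [1.7 0.8 0.3] tool cm [-0.12 -0.    2.  ]
[ 0.088 -0.2    0.01 ]
```

The force vanished and the barrel slid in. Continuing down.

Request:
{"fn": "play_rows", "kwargs": {"rows": [{"linear": [0, 0, 0.1], "spin": 0}, {"linear": [0, 0, 0.1], "spin": 0}, {"linear": [0, 0, 0.1], "spin": 0}, {"linear": [0, 0, 0.1], "spin": 0}, {"linear": [0, 0, 0.1], "spin": 0}, {"linear": [0, 0, 0.1], "spin": 0}, {"linear": [0, 0, 0.1], "spin": 0}, {"linear": [0, 0, 0.1], "spin": 0}, {"linear": [0, 0, 0.1], "spin": 0}, {"linear": [0, 0, 0.1], "spin": 0}]}}

```text
time: 14.25
tool_pos: [0.5441, 0.086, 0.1663]
ee_rot: [3.141, -0.0, 1.045]
wrist_force: [3.4, 0.9, 1.1]
width: 0.0368
```

Request:
{"fn": "play_rows", "kwargs": {"rows": [{"linear": [0.02, 0.04, 0.1], "spin": 0}, {"linear": [0, 0, 0.1], "spin": 0}, {"linear": [0, 0, 0.1], "spin": 0}, {"linear": [0, 0, 0.1], "spin": 0}, {"linear": [0, 0, 0.1], "spin": 0}, {"linear": [0, 0, 0.1], "spin": 0}, {"linear": [0, 0, 0.1], "spin": 0}, {"linear": [0, 0, 0.1], "spin": 0}]}}

```text
time: 14.92
tool_pos: [0.5443, 0.0862, 0.1582]
ee_rot: [-3.141, -0.0, 1.045]
wrist_force: [1.7, 1.2, 1.0]
width: 0.0368
```

Request:
{"fn": "play_rows", "kwargs": {"rows": [{"linear": [0, 0, 0.1], "spin": 0}, {"linear": [0, 0, 0.1], "spin": 0}, {"linear": [0, 0, 0.05], "spin": 0}, {"linear": [0, 0, 0], "spin": 0}]}}

```text
time: 15.25
tool_pos: [0.5444, 0.0863, 0.1566]
ee_rot: [3.141, -0.001, 1.045]
wrist_force: [0.1, 2.7, 4.7]
width: 0.0374
```

Request:
{"fn": "play_rows", "kwargs": {"claw": 6.0, "rows": [{"linear": [0, 0, 0], "spin": 0}, {"linear": [0, 0, 0], "spin": 0}, {"linear": [0, 0, 0], "spin": 0}, {"linear": [0, 0, 0], "spin": 0}, {"linear": [0, 0, 0], "spin": 0}, {"linear": [0, 0, 0], "spin": 0}]}}

```text
time: 15.75
tool_pos: [0.5442, 0.0857, 0.1554]
ee_rot: [-3.141, 0.001, 1.045]
wrist_force: [-0.6, 0.8, 0.2]
width: 0.0599
```

Request:
{"fn": "play_rows", "kwargs": {"rows": [{"linear": [0, 0, -0.5], "spin": 0}, {"linear": [0, 0, -1], "spin": 0}, {"linear": [0, 0, -1.5], "spin": 0}, {"linear": [0, 0, -2], "spin": 0}, {"linear": [0, 0, -2], "spin": 0}, {"linear": [0, 0, 0], "spin": 0}, {"linear": [0, 0, 0], "spin": 0}]}}

```text
time: 16.33
tool_pos: [0.5454, 0.086, 0.2279]
ee_rot: [3.138, -0.002, 1.045]
wrist_force: [0.3, 0.4, -0.8]
width: 0.0599
```

```bash
python3 - <<'E'
from h import *
from bench import eyes
go(.583,.153,.23)
S=eyes.snapshot("side"); a=np.linspace(0,2*np.pi,25)
im=cv2.resize(S["frame"][140:215,285:360,::-1],(600,600),interpolation=2)
for r,z in [(.019,.19),(.021,.158)]:
    for q in (proj(S,np.c_[.5437+r*np.cos(a),.085+r*np.sin(a),np.full(25,z)])-[285,140])*8: cv2.circle(im,tuple(q.astype(int).tolist()),2,(0,255,0),-1)
cs,sn=np.cos(-.525),np.sin(-.525)
for lx,ly,z in [(x,y,z) for x in (-.018,.018) for y in (-.017,.017) for z in (.146,.192)]+[(.024,0,.169),(.024,-.009,.181),(.024,-.009,.157),(.024,.009,.157)]:
    q=(proj(S,[.583+cs*lx-sn*ly,.153+sn*lx+cs*ly,z])[0]-[285,140])*8; cv2.circle(im,tuple(q.astype(int).tolist()),3,(255,0,255),-1)
cv2.imwrite("pics/p10.png",im)
E
```

```text
t 16.33 pos [0.5454 0.086  0.2279] rot [ 3.138e+00 -2.000e-03  1.045e+00] w 0.0599 F [ 0.3  0.4 -0.8] tool cm [ 7.68 -0.11 -0.19]
```

View pics/p10.png

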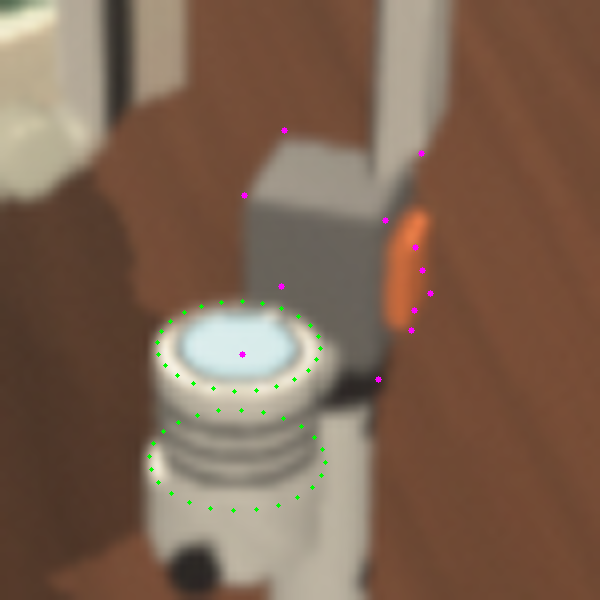

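The loupe sits home: its rim and top coincide with the overlay circles, and the top centre is at ≈(240,345). The head corners match within 1–2 px. Moving over the head.

Request:
{"fn": "play_rows", "kwargs": {"claw": 7.0, "rows": [{"linear": [0.7, 0, 0], "spin": 0}, {"linear": [1.5, 0, 0], "spin": 0}, {"linear": [1.5, 0, 0], "spin": 0}, {"linear": [1.5, 0, 0], "spin": 0}, {"linear": [1.5, 0, 0], "spin": 0}, {"linear": [1.0, -0.06, 0], "spin": 0}, {"linear": [0, 0, 0], "spin": 0}, {"linear": [0, 0, 0], "spin": 0}, {"linear": [0, 0, 0], "spin": 0}]}}

```text
time: 17.13
tool_pos: [0.5824, 0.1529, 0.2254]
ee_rot: [-3.141, 0.001, 1.045]
wrist_force: [0.5, 0.5, -0.8]
width: 0.0698
```

```bash
python3 - <<'E'
from h import *
go(.5838,.1532,.143)
E
```

```text
t 17.13 pos [0.5824 0.1529 0.2254] rot [-3.141e+00  1.000e-03  1.045e+00] w 0.0698 F [ 0.5  0.5 -0.8] tool cm [0.11 0.11 8.24]
```

Request:
{"fn": "play_rows", "kwargs": {"rows": [{"linear": [0.1, 0.1, 1], "spin": 0}, {"linear": [0, 0, 1], "spin": 0}, {"linear": [0, 0, 1], "spin": 0}, {"linear": [0, 0, 1], "spin": 0}, {"linear": [0, 0, 1], "spin": 0}, {"linear": [0, 0, 1], "spin": 0}, {"linear": [0, 0, 1], "spin": 0}, {"linear": [0, 0, 0.7], "spin": 0}, {"linear": [0, 0, 0.5], "spin": 0}, {"linear": [0, 0, 0], "spin": 0}, {"linear": [0, 0, 0], "spin": 0}, {"linear": [0, 0, 0], "spin": 0}]}}

```text
time: 18.13
tool_pos: [0.5843, 0.1533, 0.1445]
ee_rot: [3.141, -0.001, 1.045]
wrist_force: [0.1, 0.5, 0.1]
width: 0.0699
```

```bash
python3 - <<'E'
from h import *
from bench import eyes
go(.5838,.1532,.143)
S=eyes.snapshot("side")
cv2.imwrite("pics/p11.png",cv2.resize(S["frame"][140:215,285:360,::-1],(600,600),interpolation=2))
E
```

```text
t 18.13 pos [0.5843 0.1533 0.1445] rot [ 3.141e+00 -1.000e-03  1.045e+00] w 0.0699 F [0.1 0.5 0.1] tool cm [-0.04 -0.04  0.15]
```

View pics/p11.png

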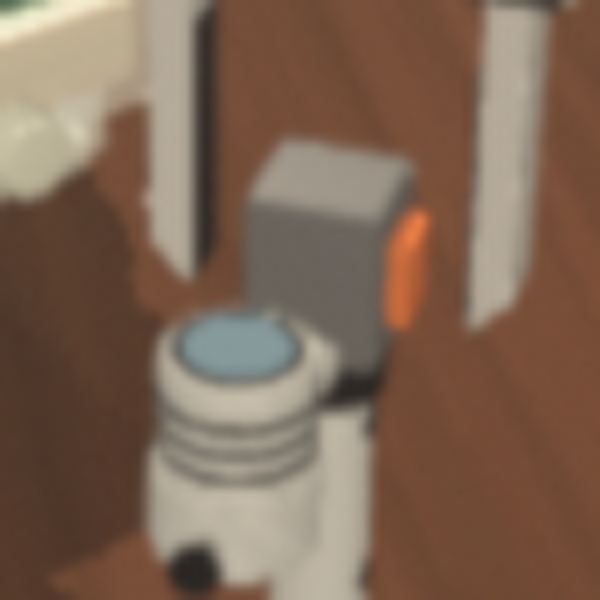

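The fingers straddle the head at button height, with the right tip at (470,330) and the left at (190,280). Squeezing.

Request:
{"fn": "play_rows", "kwargs": {"claw": 2.5, "rows": [{"linear": [0, 0, 0], "spin": 0}, {"linear": [0, 0, 0], "spin": 0}, {"linear": [0, 0, 0], "spin": 0}, {"linear": [0, 0, 0], "spin": 0}, {"linear": [0, 0, 0], "spin": 0}, {"linear": [0, 0, 0], "spin": 0}, {"linear": [0, 0, 0], "spin": 0}, {"linear": [0, 0, 0], "spin": 0}, {"linear": [0, 0, 0], "spin": 0}, {"linear": [0, 0, 0], "spin": 0}]}}

```text
time: 19.02
tool_pos: [0.5814, 0.1547, 0.1438]
ee_rot: [-3.136, 0.001, 1.047]
wrist_force: [-7.8, 2.9, 2.3]
width: 0.0365
```

Width is 36.5 mm, so the button is in. I'll relieve the side load (3 mm along −y of the tool), then raise a little.

Request:
{"fn": "play_rows", "kwargs": {"rows": [{"linear": [0, -0.15, 0], "spin": 0}, {"linear": [0, -0.15, 0], "spin": 0}, {"linear": [0, 0, 0], "spin": 0}, {"linear": [0, 0, 0], "spin": 0}, {"linear": [0, 0, 0], "spin": 0}]}}

```text
time: 19.43
tool_pos: [0.5815, 0.1547, 0.1439]
ee_rot: [3.141, -0.0, 1.045]
wrist_force: [0.2, -0.0, 1.3]
width: 0.0367
```

Request:
{"fn": "play_rows", "kwargs": {"rows": [{"linear": [0, 0, -0.2], "spin": 0}, {"linear": [0, 0, -0.2], "spin": 0}, {"linear": [0, 0, -0.2], "spin": 0}, {"linear": [0, 0, -0.2], "spin": 0}, {"linear": [0, 0, -0.2], "spin": 0}, {"linear": [0, 0, 0], "spin": 0}]}}

```text
time: 19.93
tool_pos: [0.5814, 0.1547, 0.1541]
ee_rot: [3.141, -0.0, 1.045]
wrist_force: [2.2, 0.6, -3.3]
width: 0.0364
```

The mast is sliding freely (−3.3 N). Draw it up.

Request:
{"fn": "play_rows", "kwargs": {"rows": [{"linear": [0, 0, -0.3], "spin": 0}, {"linear": [0, 0, -0.4], "spin": 0}, {"linear": [0, 0, -0.4], "spin": 0}, {"linear": [0, 0, -0.4], "spin": 0}, {"linear": [0, 0, -0.4], "spin": 0}, {"linear": [0, 0, -0.4], "spin": 0}, {"linear": [0, 0, -0.4], "spin": 0}, {"linear": [0, 0, -0.4], "spin": 0}, {"linear": [0, 0, -0.4], "spin": 0}, {"linear": [0, 0, -0.4], "spin": 0}, {"linear": [0, 0, -0.4], "spin": 0}, {"linear": [0, 0, -0.3], "spin": 0}]}}

```text
time: 20.93
tool_pos: [0.5814, 0.1547, 0.2004]
ee_rot: [3.141, -0.0, 1.045]
wrist_force: [3.6, -0.6, -5.0]
width: 0.0365
```

Request:
{"fn": "play_rows", "kwargs": {"rows": [{"linear": [0, 0, -0.4], "spin": 0}, {"linear": [0, 0, -0.4], "spin": 0}, {"linear": [0, 0, -0.4], "spin": 0}, {"linear": [0, 0, -0.4], "spin": 0}, {"linear": [0, 0, -0.4], "spin": 0}, {"linear": [0, 0, -0.4], "spin": 0}, {"linear": [0, 0, -0.4], "spin": 0}, {"linear": [0, 0, -0.4], "spin": 0}, {"linear": [0, 0, -0.3], "spin": 0}, {"linear": [0, 0, -0.3], "spin": 0}, {"linear": [0, 0, 0], "spin": 0}, {"linear": [0, 0, 0], "spin": 0}]}}

```text
time: 21.93
tool_pos: [0.5814, 0.1547, 0.2386]
ee_rot: [3.141, -0.001, 1.045]
wrist_force: [3.9, -1.2, -2.1]
width: 0.0363
```

Now 94.8 mm up. Creep into the end stop.

Request:
{"fn": "play_rows", "kwargs": {"rows": [{"linear": [0, 0, -0.1], "spin": 0}, {"linear": [0, 0, -0.1], "spin": 0}, {"linear": [0, 0, -0.1], "spin": 0}, {"linear": [0, 0, -0.1], "spin": 0}, {"linear": [0, 0, -0.1], "spin": 0}, {"linear": [0, 0, -0.1], "spin": 0}, {"linear": [0, 0, 0], "spin": 0}, {"linear": [0, 0, 0], "spin": 0}, {"linear": [0, 0, 0], "spin": 0}]}}

```text
time: 22.68
tool_pos: [0.5814, 0.1547, 0.2436]
ee_rot: [3.142, -0.0, 1.045]
wrist_force: [5.8, 0.0, -4.5]
width: 0.0366
```

```bash
python3 - <<'E'
from h import *
from bench import eyes
go(.5814,.1547,.2438)
S=eyes.snapshot("side"); a=np.linspace(0,2*np.pi,25)
im=cv2.resize(S["frame"][70:220,265:365,::-1],(400,600),interpolation=2)
for r,z in [(.019,.29),(.021,.258)]:
    for q in (proj(S,np.c_[.5437+r*np.cos(a),.085+r*np.sin(a),np.full(25,z)])-[265,70])*4: cv2.circle(im,tuple(q.astype(int).tolist()),1,(0,255,0),-1)
cv2.imwrite("pics/p12.png",im)
E
```

```text
t 22.68 pos [0.5814 0.1547 0.2436] rot [ 3.142 -0.     1.045] w 0.0366 F [ 5.8  0.  -4.5] tool cm [ 0.   -0.   -0.02]
```

View pics/p12.png

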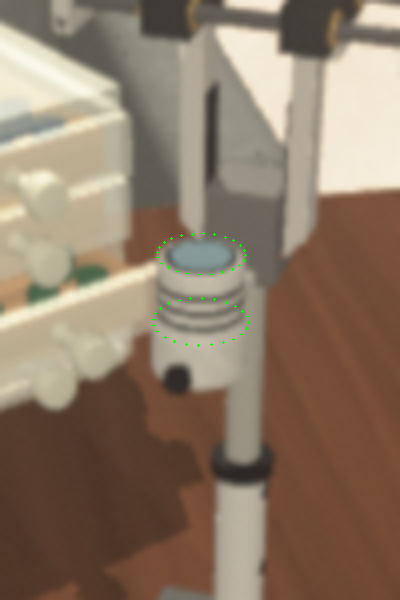

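The raised loupe matches the overlay drawn for mast = 0.100. I'll press 1 mm more to find the stop.

Request:
{"fn": "play_rows", "kwargs": {"rows": [{"linear": [0, 0, -0.1], "spin": 0}, {"linear": [0, 0, 0], "spin": 0}, {"linear": [0, 0, 0], "spin": 0}, {"linear": [0, 0, 0], "spin": 0}, {"linear": [0, 0, 0], "spin": 0}, {"linear": [0, 0, 0], "spin": 0}]}}

```text
time: 23.23
tool_pos: [0.5814, 0.1547, 0.2439]
ee_rot: [-3.141, 0.0, 1.045]
wrist_force: [5.8, 0.3, -7.0]
width: 0.0367
```

The stop is reached: z stays at 0.2439 (100 mm of travel) and the downward force rose to 7 N. Handing in.

```bash
python3 - <<'E'
from bench import robot
print(robot.close_job()); o=robot.get_obs(); print(o["time"],o["tool_pos"].round(4),o["width"],o["wrist_force"].round(1))
E
```

```text
the job is handed in; nothing more can be done
None
the job is handed in; nothing more can be done
```

The loupe is in the ring of the smaller stand and let go. The mast is drawn up to the second stop and held there with the button squeezed in. I handed the job in at about 23.2 s; no verdict was reported.

**Last checks**
- **Mast:** the tool rose 100.1 mm from where it squeezed the head. At the top, pushing further moved it no higher and the downward force rose from 4.5 to 7 N, so it is against the end stop.
- **Button:** the finger opening is 36.7 mm. Fully in should be about 37 mm, so the button is fully in.
- **Loupe:** in the side picture it matches the outline drawn for 100 mm of mast travel and looks upright. The fingers do not touch it.

**What went wrong or disagreed**
- **Fingertip height:** the fingertips were about 24 mm higher than the reported tool height and nose length imply. The first close of the jaws therefore shut above the loupe without touching it. I worked from the pictures after that.
- **Insertion:** the barrel caught on the ring rim with about 10 N. A 1 mm sideways shift freed it, and it slid home.
- **Side load:** about 6 N of sideways force remained on the wrist at the end.
- **Bystanders:** I did not re-measure the painting stand, vial or spring clamp at the end. The arm never worked close to them.

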